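# Weigh down a glued patch and start the drying fan

### The job

A marble weight stands on end beside the fenced edge of the plywood panel. Without picking it up, push it snug against the fence and tip it over that edge so that it lies flat, cork side down, squarely across the fence and centred on the blue glued patch; then flip the red toggle on the grey switch box over to its green-marked side to start the drying fan. Leave the paint can where it is.

Things in the scene. Friction and masses are not known exactly. Their poses are not given: they have to be found in the camera images.
- panel: Plywood panel fixed to the bench, 220 (x) x 200 (y) x 12 mm high, origin at the centre of its underside, z up. Its -y edge (100 mm from the origin) carries the fence: an aluminium strip as high as the panel, flush with its top, running along x. It does not move.
- patch (a point): Centre of the glued patch, on the panel's top surface, 40 mm in from the fence's outer face; axes parallel to the panel's. The blue patch is 100 mm along x and 80 mm along y (fence strip included).
- weight: Loose marble weight, 0.7 to 0.95 kg, 45 (x) x 60 (y) x 120 mm (z). Origin at the centre of its lower end, z along its length. Its +x side is 3 mm of tan cork (within the 45). It starts upright on the bench, cork side facing the fence within 0.12 rad, 15 to 40 mm from the fence, its middle within 12 mm of the patch's along the fence.
- weight_center (a point): Centre of the weight, 60 mm from each end. Pushed low, the weight slides. Stood against the fence and pushed near its top, it pivots over the fence's top edge and past about 30 degrees falls onto the panel by itself; its foot end then overhangs the fence by 12 to 30 mm and its centre is roughly over the patch's.
- switchbox: Grey switch box fixed to the bench, 100 (x) x 80 (y) x 50 mm high, origin at the centre of its underside, z up. The toggle is pivoted at the centre of its top and swings in the box's x-z plane; a green mark lies on the top at the +x (on) side. Stands to the left or to the right of the panel.
- toggle (a joint): Angle of the red-tipped toggle lever: 0 = off, leaning 0.5 rad from vertical to the box's -x side; 1.0 = on, leaning 0.5 rad to the +x side. Lever 62 mm long from the pivot, steel rod 12 mm thick, the outer 25 mm a red grip 16 mm thick. A spring pushes it away from its upright position (0.5) towards whichever end is nearer; about 2 N at the tip takes it over.
- can: Paint can, 90 mm across, 110 mm high, origin under its centre; stands on the side opposite the switch box. Leave it alone.
Not all that is in view belongs to the job. Leave any turquoise look-alike of the weight alone. What is shaped like the switchbox but orange is not meant.

How it is judged:
By the outcome, as a careful person would: the job done as asked, in the order asked, and still so for the second after the job is handed in, with the robot touching nothing.
It also fails if it takes over 45 s, if anything falls off the work surface, if the arm or the gripper's body presses on something with over 40 N, if the wrist force passes 120 N, or if a joint passes its speed limit or range.

### The arm

A 7-joint arm with a two-finger parallel gripper is mounted at the origin on the work surface. World frame = base frame: x ahead of the robot, y to its left, z up, the work surface at z = 0. Lengths are in m, angles in degrees, forces in N, time in s.
With the tool pointing down it reaches from about 0.35 to 0.9 m from the base axis. Payload 8.1 kg.
Tool frame: the origin (TCP) lies between the finger pads; the fingertips stand 25 mm ahead of it and the grasp point (between the pads) lies 6 mm ahead of it (manip.tip_reach is the distance from the TCP to the fingertips, in m); z points along the fingers, y is the line along which they close (so a half turn about z gives the same grasp; the last joint's range is limited). The gripper opens to 85 mm and grips with 20 to 120 N. Pads are 22 mm wide; open, the fingers measure 114 mm over their backs; the gripper's body (76 mm by 85 mm) begins 54 mm behind the grasp point. The pads swing forward as they close: fully open they stand 13 mm farther back than shut.
Start: joints at [62.647, 24.895, 1.432, 90.138, -0.665, 64.973, -4.303], TCP at [0.229, -0.582, 0.256] pointing down, gripper open.
Joint ranges: [-149.89, 149.89], [-25.12, 119.58], [-72.63, 75.52], [4.76, 147.25], [-75.54, 255.54], [6.69, 114.76], [-157.13, 157.13]. Speed limits (degrees/s): [127.2, 127.2, 172.46, 172.46, 180, 180, 180].

### API

Orientations are given as [roll, pitch, yaw] about the fixed x, y, z axes, in that order (R = Rz(yaw) Ry(pitch) Rx(roll)).
In Python, from station import manip gives the robot as it stands.
- The arm moves only by the tool play_rows, never from a script. Its arguments are lists of equal length, an entry for each row: "offset": the shift along the tool's x, y, z in m, a list of three; "turn": the turn, a rotation vector about the tool's x, y, z in degrees, a list of three. In form: {"offset": [[x, y, z], ...], "turn": [[wx, wy, wz], ...]}. A call has 1 to 8 rows; each row shifts and turns the commanded pose from where the row before left it, along the tool's axes as they then stand; what a row does not reach is not made up. A row lasts 1/10 s, in which the tool goes at most 50 mm and 8.59 degrees, less where a joint would pass 70% of its speed; a pose out of reach is approached as far as the arm can. A call with a gripper value outside its range is refused whole. "gripper" is the closure, from 0 (fully open) to 1 (shut), set as the call begins (left out, the last holds). The fingers move at their own pace and stop on an object; "grip_force" is the grip in N (left out, the last holds). Time passes only in rows, so rows that do not move let the fingers close. It gives the time, the measured TCP pose, the force, the opening and the grip force at its end, in the units of the state.
- manip.observe(): the state, without advancing time (a new reading comes with each control period).
- manip.capture(name): name is "scene" or "top"; returns a dict with "image" (480x640x3 uint8, red, green, blue), "range_z" (480x640 float32, m along the optical axis (not along the pixel's ray), 0 where there is no reading), "intrinsics" (3x3 intrinsics, pixels), "extrinsics" (4x4, takes a point from world to camera coordinates). Camera axes: x right, y down, z forward; pixel columns grow to the right and rows downward; lengths in m; the calibration is good to about 2 mm. A picture is of the moment at which its call begins.
- manip.job_done(): hands the job in; it is judged then, once.
The state is a dict: "t": time; "joints": joint angles; "joint_velocities": joint speeds; "effort": joint torques, N m; "tcp_pos": TCP position; "ee_rot": TCP orientation; "ft_force": force on the tool from outside, world axes, zero at the start; "torque": the same for the moment, N m; "opening": finger opening in m; "finger_force": force on a finger pad.
Only numpy, scipy, OpenCV 4.12 (cv2) and the standard library are available. Lean on these libraries where they do the work, as an engineer would, in place of code of your own. Each camera call takes 0.05 s, during which the arm holds its last target. There are 200 camera calls.

## Working session

There is one attempt and no reset: what is moved stays moved. The work goes in short steps, Python scripts to look and compute and a tool call to move; the robot and the scene stay as the last step left them, time stands still between calls to the robot, and variables do not carry over. Pictures are saved under pics/ and viewed, at most 10 in all, crops included, and the job is handed in when it is done.

Besides the shell and the picture viewer there is one more tool, called after "Request:" as a command line: name --argument value ..., lists and objects as JSON in quotes. play_rows: Moves the arm, as the interface text tells. Its arguments: {"type":"object","properties":{"offset":{"type":"array"},"turn":{"type":"array"},"gripper":{"type":"number"},"grip_force":{"type":"number"}},"required":["offset","turn"]}

```bash
mkdir -p pics; ls
cat > h.py <<'E'
import numpy as np, cv2
from station import manip
def cap(n):
    c=manip.capture(n); return c
def save(c,f): cv2.imwrite('pics/'+f,c['image'][:,:,::-1])
def pts(c):
    K=np.array(c['intrinsics']);T=np.array(c['extrinsics']);z=c['range_z']
    v,u=np.indices(z.shape)
    p=np.stack([(u-K[0,2])/K[0,0]*z,(v-K[1,2])/K[1,1]*z,z],-1)
    return (p-T[:3,3])@T[:3,:3]
E
python3 - <<'E'
from h import *
for n in('scene','top'):
    c=cap(n);save(c,n+'0.png');np.savez(''+n,**c)
    print(n,np.round(c['extrinsics'],3).tolist(),np.round(c['intrinsics'],1).tolist())
s=manip.observe();print({k:np.round(v,3).tolist() for k,v in s.items()},manip.tip_reach)
E
```

```text
pics
scene [[0.7, 0.714, -0.009, -0.371], [0.607, -0.602, -0.519, -0.245], [-0.376, 0.357, -0.855, 1.436], [0.0, 0.0, 0.0, 1.0]] [[564.0, 0.0, 318.0], [0.0, 564.0, 242.4], [0.0, 0.0, 1.0]]
top [[-0.021, -1.0, -0.013, 0.055], [-0.996, 0.022, -0.09, 0.539], [0.09, 0.011, -0.996, 1.22], [0.0, 0.0, 0.0, 1.0]] [[525.6, 0.0, 318.2], [0.0, 525.6, 243.1], [0.0, 0.0, 1.0]]
{'t': 0.1, 'joints': [62.646, 24.931, 1.43, 90.184, -0.666, 64.973, -4.301], 'joint_velocities': [0.01, -0.049, -0.062, -0.173, -0.019, 0.03, -0.011], 'effort': [0.004, -67.175, 1.029, -31.69, 0.016, 0.007, 0.0], 'tcp_pos': [0.229, -0.581, 0.256], 'ee_rot': [-179.92, 0.006, 21.473], 'ft_force': [-0.223, 0.145, -1.015], 'torque': [0.017, -0.032, 0.028], 'finger_force': 0.0, 'opening': 0.086} 0.025
```

View pics/scene0.png

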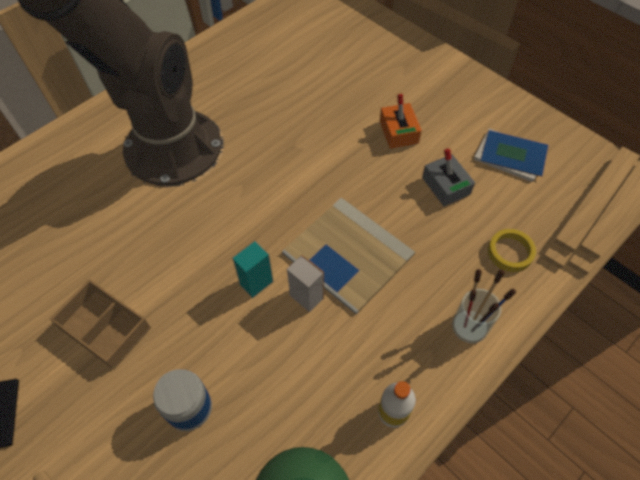

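View pics/top0.png

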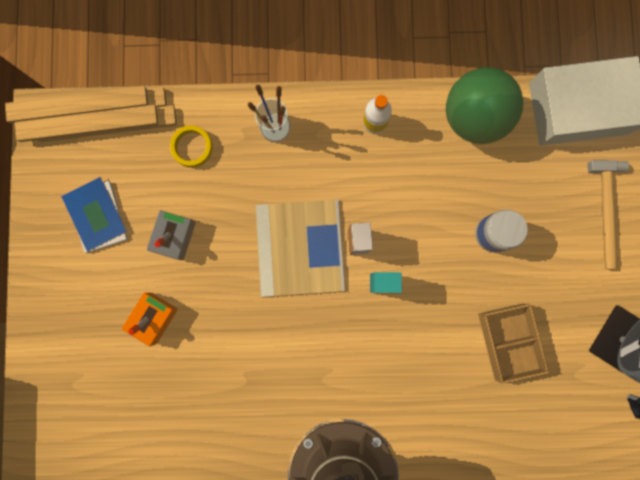

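The overhead view has the panel at (300,248), the blue patch at (323,246) and the weight at (361,238) right of the fence. The turquoise decoy is at (386,283), the grey box at (171,235) with its green mark at (175,217), the orange decoy at (150,318) and the can at (502,230).

```bash
cat > m.py <<'E'
from h import *
def rect(P,m):
    q=P[m][:,:2]; r=cv2.minAreaRect((q*1000).astype(np.float32)); return np.round(r[0],1),np.round(r[1],1),round(r[2],1),m.sum()
def ray(c,uv,z):
    K=np.array(c['intrinsics']);T=np.array(c['extrinsics']);R=T[:3,:3]
    o=-R.T@T[:3,3]; uv=np.atleast_2d(uv).astype(float)
    d=np.c_[(uv[:,0]-K[0,2])/K[0,0],(uv[:,1]-K[1,2])/K[1,1],np.ones(len(uv))]@R
    return o+d*((z-o[2])/d[:,2])[:,None]
def big(m):
    m=cv2.morphologyEx(m.astype(np.uint8),cv2.MORPH_OPEN,np.ones((2,2)))
    n,l,s,_=cv2.connectedComponentsWithStats(m); return l==1+np.argmax(s[1:,4])
def rr(c,m,z):
    k,_=cv2.findContours(big(m).astype(np.uint8),cv2.RETR_EXTERNAL,cv2.CHAIN_APPROX_NONE)
    k=max(k,key=len)[:,0]; return ray(c,k,z)
E
python3 - <<'E'
from m import *
c=dict(np.load('top.npz'));P=pts(c);H=cv2.cvtColor(c['image'],cv2.COLOR_RGB2HSV);h,s,v=[H[...,i].astype(int) for i in range(3)]
z=P[...,2];vv,uu=np.indices(z.shape)
win=lambda a,b,e,f:(uu>=a)&(uu<b)&(vv>=e)&(vv<f)
def show(n,p):
    r=cv2.minAreaRect((p[:,:2]*1000).astype(np.float32));print(n,np.round(r[0],1),np.round(r[1],1),round(r[2],2))
show('patch',rr(c,win(290,350,210,280)&(h>100)&(h<130)&(s>100),.012))
show('panel',P[win(245,350,190,305)&(z>.006)&(z<.02)]); 
for n,w in(('weight',win(345,380,215,262)),('turq',win(365,410,265,300)),('box',win(140,205,200,270)),('can',win(470,535,205,260))):
    for lo,hi in((.1,.14),(.045,.055)):
        m=w&(z>lo)&(z<hi)
        if m.sum()>20: print(lo,m.sum(),np.median(z[m])); show(n,P[m])
m=win(345,380,215,262)&(s<75)&(v>120);print(m.sum());show('wt img',rr(c,m,.12))
g=win(140,205,200,270)&(h>45)&(h<85)&(s>120);p=rr(c,g,.05);show('green',p)
r=win(140,205,200,270)&((h<8)|(h>172))&(s>140);print('red',r.sum(),np.round(P[r].mean(0),3),np.round(P[r].min(0),3),np.round(P[r].max(0),3))
im=c['image'][190:310,130:420,::-1];cv2.imwrite('pics/crop.png',cv2.resize(im,None,fx=2.75,fy=2.75,interpolation=2))
# fence edge: depth pts panel at +-; right boundary
m=win(245,350,190,305)&(z>.006)&(z<.02)
hull=cv2.convexHull((P[m][:,:2]*1000).astype(np.float32))[:,0];print(np.round(hull[::max(1,len(hull)//14)]))
E
```

```text
patch [532.6  30.7] [91.3 66.1] 2.56
panel [533.9  94.3] [267.6 248.7] 0.24
0.1 582 0.11974838303616016
weight [543.2 -51.5] [60.4 45.1] 3.05
0.1 563 0.12018733094044283
turq [ 443.2 -105.9] [58.9 43.4] 88.09
0.1 42 0.104044977862712
box [539.  399.6] [14.2 13.5] 87.45
0.045 1289 0.04975365593520997
box [565.5 392.1] [81.  99.7] 72.04
0.1 1177 0.10996411304608406
can [ 553.9 -376.1] [86.  84.1] 50.51
0.045 55 0.05083475151532492
can [ 544.7 -350. ] [87.3 33.8] 20.44
495
wt img [540.6 -54.8] [59.4 40.5] 3.12
green [603.4 378.3] [45.7 11.2] 72.77
red 51 [0.543 0.401 0.099] [0.534 0.393 0.047] [0.558 0.427 0.11 ]
[[668.  17.]
 [668. 110.]
 [655. 188.]
 [634. 194.]
 [493. 213.]
 [452. 218.]
 [405. 214.]
 [400. 202.]
 [401.  35.]
 [428. -15.]
 [535. -30.]
 [618. -30.]
 [665.   3.]]
```

View pics/crop.png

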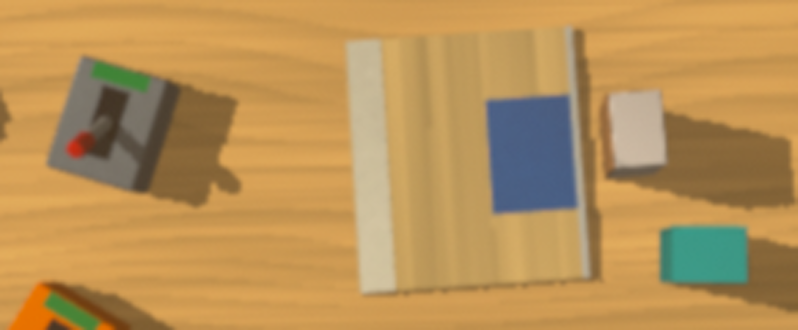

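```bash
cat >> m.py <<'E'
from scipy.spatial.transform import Rotation as Ro
def plan(tip,rpy,L=.025):
    s=manip.observe();R0=Ro.from_euler('xyz',s['ee_rot'],degrees=True);R1=Ro.from_euler('xyz',rpy,degrees=True)
    t=np.array(tip)-L*R1.as_matrix()[:,2]
    print('tcp',np.round(s['tcp_pos'],4),np.round(s['ee_rot'],2),'F',np.round(s['ft_force'],1),'t',s['t'],'->',np.round(t,4))
    d=R0.inv().apply(t-np.array(s['tcp_pos']));w=(R0.inv()*R1).as_rotvec(degrees=True)
    print(' offset',np.round(d,4),'turn',np.round(w,2)); return R1
def tilt(yaw,a): return (Ro.from_euler('xyz',[180,0,yaw],degrees=True)*Ro.from_euler('y',a,degrees=True)).as_euler('xyz',degrees=True)
E
python3 - <<'E'
from m import *
c=dict(np.load('top.npz'));P=pts(c);H=cv2.cvtColor(c['image'],cv2.COLOR_RGB2HSV);h,s,v=[H[...,i].astype(int) for i in range(3)]
vv,uu=np.indices(h.shape)
m=(uu>290)&(uu<350)&(vv>210)&(vv<280)&(h>100)&(h<130)&(s>100)
print(rect(P,big(m)),np.median(P[m][:,2]))
f=ray(c,[[338,200.9],[344.5,291.1]],.012);print(np.round(f,4),np.degrees(np.arctan2(*(f[0]-f[1])[[1,0]])))
# fence edge by row profile (saturation: grey strip vs wood)
for r in (205,215,225,280,288): print(r,s[r,328:352].tolist())
y=92.8
print(tilt(y,35)); plan([.54,-.13,.16],tilt(y,35))
E
```

```text
(array([502.9,  29.4]), array([150.1,  66.1]), 2.5, np.int64(1043)) 0.012686206635983096
[[ 0.6422 -0.006   0.012 ]
 [ 0.4256 -0.0161  0.012 ]] 2.6647856467688174
205 [133, 134, 134, 134, 134, 133, 128, 101, 66, 62, 90, 130, 147, 148, 150, 152, 152, 152, 152, 153, 152, 153, 153, 151]
215 [133, 134, 134, 134, 134, 133, 131, 122, 93, 58, 60, 93, 130, 143, 145, 147, 150, 150, 151, 150, 152, 153, 151, 152]
225 [17, 23, 33, 37, 38, 42, 56, 58, 33, 9, 39, 59, 105, 138, 143, 143, 148, 149, 150, 149, 150, 151, 137, 95]
280 [134, 133, 133, 133, 133, 133, 132, 131, 133, 134, 133, 129, 112, 76, 52, 61, 110, 144, 146, 146, 148, 151, 151, 151]
288 [134, 133, 134, 133, 133, 133, 133, 134, 132, 133, 134, 133, 127, 99, 61, 55, 81, 124, 144, 148, 150, 149, 151, 151]
[180.  -35.   92.8]
tcp [ 0.2286 -0.5812  0.2556] [-1.7992e+02  1.0000e-02  2.1470e+01] F [-0.2  0.1 -1. ] t 0.1 -> [ 0.5407 -0.1443  0.1805]
 offset [ 0.4504 -0.2922  0.0755] turn [ 21.68  30.26 -69.  ]
```

Request:
play_rows --offset '[[0.037,-0.024,0],[0.037,-0.024,0],[0.037,-0.024,0],[0.037,-0.024,0],[0.037,-0.024,0],[0.037,-0.024,0],[0.037,-0.024,0],[0.037,-0.024,0]]' --turn '[[0,0,0],[0,0,0],[0,0,0],[0,0,0],[0,0,0],[0,0,0],[0,0,0],[0,0,0]]'

```text
t: 0.9
tcp_pos: [0.4345, -0.293, 0.2562]
ee_rot: [-180.0, 0.0, 21.5]
ft_force: [0.9, 0.1, -0.3]
opening: 0.0854
finger_force: 0.0
```

Request:
play_rows --offset '[[0,0,0],[0,0,0],[0,0,0],[0,0,0],[0,0,0],[0,0,0],[0,0,0],[0,0,0]]' --turn '[[0,0,-8],[0,0,-8],[0,0,-8],[0,0,-8],[0,0,-8],[0,0,-8],[0,0,-8],[0,0,-8]]'

```text
t: 1.7
tcp_pos: [0.4337, -0.2945, 0.256]
ee_rot: [-180.0, -0.0, 85.8]
ft_force: [0.3, 0.0, 0.1]
opening: 0.0851
finger_force: 0.0
```

Run:
```python
from m import *
plan([.54,-.13,.16],tilt(92.7,0));plan([.54,-.13,.16],tilt(92.7,35));print(manip.observe()['joints'])
```

```text
tcp [ 0.4337 -0.2945  0.256 ] [-1.7996e+02 -2.0000e-02  8.5790e+01] F [0.3 0.  0.1] t 1.7 -> [ 0.54  -0.13   0.185]
 offset [0.1719 0.094  0.0709] turn [-0.04 -0.02 -6.91]
tcp [ 0.4337 -0.2945  0.256 ] [-1.7996e+02 -2.0000e-02  8.5790e+01] F [0.3 0.  0.1] t 1.7 -> [ 0.5407 -0.1443  0.1805]
 offset [0.1576 0.0957 0.0755] turn [ 2.07 34.94 -6.7 ]
[ 42.80622215  16.9946654  -18.33829078 102.909666     6.02756472
  61.09309513  18.08584021]
```

Request:
play_rows --offset '[[0.035,0.024,0],[0.035,0.024,0],[0.035,0.024,0],[0.035,0.024,0],[0,0,0],[0,0,0],[0,0,0],[0,0,0]]' --turn '[[0,0,-6.9],[0,0,0],[0,0,0],[0,0,0],[0,8.5,0],[0,8.5,0],[0,8.5,0],[0,8.5,0]]'

```text
t: 2.5
tcp_pos: [0.5288, -0.1541, 0.257]
ee_rot: [179.8, -34.3, 92.4]
ft_force: [0.2, -0.1, -1.2]
opening: 0.0853
finger_force: 0.0
```

Run:
```python
from m import *
plan([.545,-.13,.10],tilt(92.7,35));plan([.545,-.11,.035],tilt(92.7,35));plan([.543,-.05,.035],tilt(92.7,35));print(np.round(manip.observe()['joints'],1))
```

```text
tcp [ 0.5288 -0.1541  0.257 ] [179.84 -34.29  92.45] F [ 0.2 -0.1 -1.2] t 2.5 -> [ 0.5457 -0.1443  0.1205]
 offset [-0.0695  0.017   0.118 ] turn [ 0.3   0.71 -0.21]
tcp [ 0.5288 -0.1541  0.257 ] [179.84 -34.29  92.45] F [ 0.2 -0.1 -1.2] t 2.5 -> [ 0.5457 -0.1243  0.0555]
 offset [-0.0896  0.0176  0.1829] turn [ 0.3   0.71 -0.21]
tcp [ 0.5288 -0.1541  0.257 ] [179.84 -34.29  92.45] F [ 0.2 -0.1 -1.2] t 2.5 -> [ 0.5437 -0.0643  0.0555]
 offset [-0.04    0.0181  0.2167] turn [ 0.3   0.71 -0.21]
[ 46.9  32.1 -28.8  90.4 -17.2  75.4  29. ]
```

Request:
play_rows --offset '[[-0.02,0.004,0.03],[-0.02,0.004,0.03],[-0.02,0.004,0.03],[-0.01,0.003,0.03],[-0.01,0,0.02],[-0.01,0,0.02],[0,0,0],[0,0,0]]' --turn '[[0.3,0.7,-0.2],[0,0,0],[0,0,0],[0,0,0],[0,0,0],[0,0,0],[0,0,0],[0,0,0]]'

```text
t: 3.3
tcp_pos: [0.542, -0.1364, 0.0736]
ee_rot: [-179.8, -34.7, 92.6]
ft_force: [0.6, -0.1, 0.1]
opening: 0.0855
finger_force: 0.0
```

Run:
```python
from m import *
c=cap('scene');save(c,'s1.png')
plan([.546,-.07,.07],tilt(92.7,35),0);print(np.round(manip.observe()['joints'],1))
cv2.imwrite('pics/s1.png',cv2.resize(c['image'][180:380,180:440,::-1],None,fx=2.5,fy=2.5))
```

```text
tcp [ 0.5425 -0.1367  0.0743] [-179.88  -34.69   92.62] F [ 0.4  0.1 -0.6] t 3.35 -> [ 0.546 -0.07   0.07 ]
 offset [0.0522 0.0066 0.0414] turn [-0.07  0.31 -0.07]
[ 43.9  45.1 -27.5  97.4 -14.6  56.9  33.5]
```

View pics/s1.png

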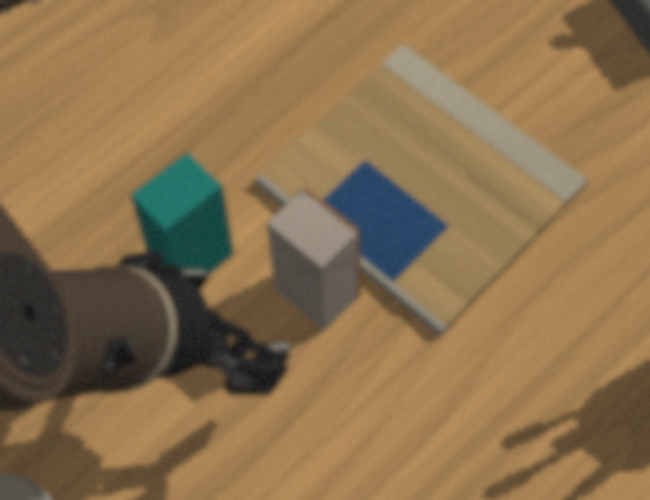

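The gripper sits behind the weight (weight in the crop at (315,260)), and one finger is close to the turquoise block at (190,270). I'll narrow the opening before nudging sideways.

Request:
play_rows --offset '[[0,0.001,0],[0.018,0,0.014],[0.018,0,0.014],[0.016,0,0.013],[0,0,0]]' --turn '[[0,0,0],[0,0,0],[0,0,0],[0,0,0],[0,0,0]]' --gripper 0.18

```text
t: 3.85
tcp_pos: [0.5405, -0.0675, 0.071]
ee_rot: [-180.0, -34.7, 92.9]
ft_force: [0.8, 0.5, -0.4]
opening: 0.0704
finger_force: 0.6
```

Request:
play_rows --offset '[[0,-0.002,0],[0,-0.002,0],[0,-0.002,0],[0,-0.001,0],[0,-0.001,0],[0,0,0]]' --turn '[[0,0,0],[0,0,0],[0,0,0],[0,0,0],[0,0,0],[0,0,0]]'

```text
t: 4.45
tcp_pos: [0.5363, -0.0733, 0.0713]
ee_rot: [179.6, -34.5, 92.6]
ft_force: [9.1, -0.2, 6.6]
opening: 0.0702
finger_force: 4.7
```

```bash
cat >> m.py <<'E'
def weight(f=None):
    c=cap('top');P=pts(c);z=P[...,2]
    if f: cv2.imwrite('pics/'+f,cv2.resize(c['image'][190:310,260:420,::-1],None,fx=4,fy=4))
    H=cv2.cvtColor(c['image'],cv2.COLOR_RGB2HSV);s=H[...,1]
    m=(z>.108)&(z<.128)&(P[...,0]>.48)&(P[...,0]<.6)&(P[...,1]>-.09)&(P[...,1]<.02)&(s<90)&(c['image'].max(2)>110)
    m=big(m);r=cv2.minAreaRect((P[m][:,:2]*1000).astype(np.float32));ctr=np.array(r[0])/1000
    a=np.radians(2.7);ex=np.array([np.cos(a),np.sin(a)]);ey=np.array([-ex[1],ex[0]]);d=ctr-[.5327,.0287]
    print('weight',np.round(ctr,4),np.round(r[1],1),round(r[2],1),'lat mm',round(1e3*d@ex,1),'gap mm',round(1e3*(-d@ey-.04-.0225),1))
E
python3 - <<'E'
from m import *
weight('w1.png');s=manip.observe();print(s['tcp_pos'],s['ft_force'])
E
```

```text
weight [ 0.4961 -0.0403] [ 64.7 185.2] 63.4 lat mm -39.8 gap mm 4.7
[ 0.53638143 -0.07328476  0.07131417] [ 9.66408543 -0.1632326   6.85805776]
```

View pics/w1.png

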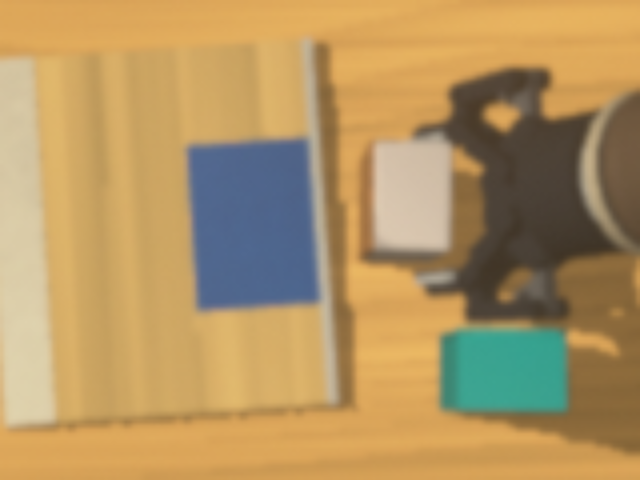

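The gripper is straddling the weight (top face at (412,195) in the crop). The +x finger touches it and the turquoise block is clear.

```bash
sed -i 's/s<90)&(c\[.image.\].max(2)>110)/s<90)\&(c["image"].max(2)>150)/; s/m=big(m);r=/m=big(cv2.erode(m.astype(np.uint8),np.ones((3,3)))>0);m=cv2.dilate(m.astype(np.uint8),np.ones((3,3)))>0;r=/' m.py
python3 - <<'E'
from m import *
weight();s=manip.observe();print(s['tcp_pos'],s['ft_force'],s['torque'])
E
```

```text
weight [ 0.4975 -0.0383] [ 59.8 186. ] 63.4 lat mm -38.3 gap mm 2.8
[ 0.53635786 -0.07327432  0.07131252] [ 9.93826454 -0.69970345  6.5547088 ] [ 0.16486566 -1.82942322 -1.23063592]
```

```bash
sed -i 's/(P\[m\]\[:,:2\]\*1000).astype(np.float32));ctr=/(np.vstack([ray(c,np.argwhere(m)[:,::-1]+o,.12)[:,:2] for o in ((-.5,-.5),(.5,.5),(.5,-.5),(-.5,.5))])*1000).astype(np.float32));ctr=/' m.py
python3 - <<'E'
from m import *
weight()
c=dict(np.load('top.npz'))
E
```

```text
weight [ 0.5361 -0.0565] [43.8 59.4] 88.4 lat mm -0.6 gap mm 22.8
```

Request:
play_rows --offset '[[0,0.003,0],[0,0.003,0],[-0.02,0,-0.014],[-0.021,0,-0.015],[-0.008,0,-0.006]]' --turn '[[0,0,0],[0,0,0],[0,0,0],[0,0,0],[0,0,0]]'

```text
t: 5.1
tcp_pos: [0.5404, -0.1345, 0.0696]
ee_rot: [-179.8, -34.6, 92.4]
ft_force: [0.5, 0.2, -0.7]
opening: 0.0705
finger_force: 0.0
```

Request:
play_rows --offset '[[0,0,0],[0,0,0],[0,0,0],[0,0,0],[0,0,0]]' --turn '[[0,0,0],[0,0,0],[0,0,0],[0,0,0],[0,0,0]]' --gripper 0.6

```text
t: 5.6
tcp_pos: [0.5408, -0.1298, 0.0704]
ee_rot: [-179.8, -34.7, 92.7]
ft_force: [-0.2, -0.2, 1.1]
opening: 0.0344
finger_force: 0.0
```

Run:
```python
from m import *
weight()
plan([.538,-.105,.05],tilt(92.7,35),0);print(manip.observe()['opening'])
```

```text
weight [ 0.5383 -0.0565] [43.8 59.4] 88.4 lat mm 1.6 gap mm 22.9
tcp [ 0.5408 -0.13    0.0704] [-179.84  -34.71   92.66] F [ 0.  0. -0.] t 5.65 -> [ 0.538 -0.105  0.05 ]
 offset [ 0.009  -0.0015  0.031 ] turn [-0.14  0.29 -0.03]
0.03389553749098602
```

Request:
play_rows --offset '[[0.0,-0.001,0.01],[0.004,-0.002,0.01],[0.005,0,0.011],[0.0025,0,0.0017],[0.0025,0,0.0017],[0.0025,0,0.0017],[0.0025,0,0.0017],[0,0,0]]' --turn '[[0,0.3,0],[0,0,0],[0,0,0],[0,0,0],[0,0,0],[0,0,0],[0,0,0],[0,0,0]]'

```text
t: 6.45
tcp_pos: [0.5369, -0.0944, 0.0504]
ee_rot: [-179.9, -34.9, 92.6]
ft_force: [1.3, -3.6, -1.0]
opening: 0.034
finger_force: 1.9
```

Run:
```python
from m import *
weight()
plan([.537,-.08,.05],tilt(92.7,35),0)
```

```text
weight [ 0.5383 -0.0542] [43.6 59.3] 88.7 lat mm 1.7 gap mm 20.6
tcp [ 0.5368 -0.0945  0.0503] [-179.93  -34.92   92.59] F [ 3.5 -4.  -1.6] t 6.5 -> [ 0.537 -0.08   0.05 ]
 offset [0.0117 0.0008 0.0085] turn [-0.    0.08 -0.09]
```

Contact is made and the weight is sliding. I'll keep pushing.

Request:
play_rows --offset '[[0.0025,0,0.0017],[0.0025,0,0.0017],[0.0025,0,0.0017],[0.0025,0,0.0017],[0.0025,0,0.0017],[0,0,0],[0,0,0]]' --turn '[[0,0,0],[0,0,0],[0,0,0],[0,0,0],[0,0,0],[0,0,0],[0,0,0]]'

```text
t: 7.2
tcp_pos: [0.5355, -0.0792, 0.0504]
ee_rot: [-179.9, -34.9, 92.6]
ft_force: [1.2, -4.9, 0.1]
opening: 0.034
finger_force: 2.4
```

Run:
```python
from m import *
weight()
plan([.537,-.08,.05],tilt(92.7,35),0)
```

```text
weight [ 0.5365 -0.039 ] [43.7 59.3] 88.7 lat mm 0.6 gap mm 5.3
tcp [ 0.5355 -0.0792  0.0504] [-179.86  -34.95   92.58] F [ 0.4 -5.  -0. ] t 7.25 -> [ 0.537 -0.08   0.05 ]
 offset [-0.0009  0.0015 -0.0002] turn [-0.07  0.05 -0.1 ]
```

Request:
play_rows --offset '[[0.0017,0,0.0012],[0.0017,0,0.0012],[0.0017,0,0.0012],[0.0016,0,0.0011],[0,0,0],[0,0,0]]' --turn '[[0,0,0],[0,0,0],[0,0,0],[0,0,0],[0,0,0],[0,0,0]]'

```text
t: 7.85
tcp_pos: [0.5354, -0.0748, 0.0502]
ee_rot: [-179.9, -34.7, 92.4]
ft_force: [-2.6, -18.5, 9.6]
opening: 0.0344
finger_force: 9.3
```

Run:
```python
from m import *
weight()
plan([.537,-.08,.05],tilt(92.7,35),0)
```

```text
weight [ 0.5366 -0.0356] [45.7 59.3] 88.7 lat mm 0.8 gap mm 2.0
tcp [ 0.5354 -0.0748  0.0502] [-179.9   -34.7    92.43] F [ -2.5 -19.    8.8] t 7.9 -> [ 0.537 -0.08   0.05 ]
 offset [-0.0045  0.0014 -0.0028] turn [ 0.06  0.3  -0.22]
```

Run:
```python
from m import *
c=cap('top')
cv2.imwrite('pics/w2.png',cv2.resize(c['image'][190:290,300:400,::-1],None,fx=6,fy=6,interpolation=cv2.INTER_CUBIC))
s=cv2.cvtColor(c['image'],cv2.COLOR_RGB2GRAY)
for r in (225,230,235,240,245,250): print(r,s[r,332:372].tolist())
```

```text
225 [114, 112, 109, 111, 126, 154, 174, 161, 126, 112, 116, 124, 140, 162, 168, 168, 170, 174, 175, 175, 179, 181, 184, 186, 184, 178, 172, 171, 170, 170, 174, 174, 175, 174, 175, 174, 174, 171, 151, 112]
230 [97, 97, 97, 98, 108, 139, 172, 169, 146, 138, 165, 193, 198, 195, 195, 195, 194, 193, 194, 193, 194, 193, 192, 191, 191, 190, 190, 190, 187, 173, 150, 143, 141, 137, 130, 118, 109, 97, 77, 64]
235 [98, 98, 97, 98, 104, 128, 160, 169, 151, 135, 145, 172, 192, 197, 197, 196, 196, 196, 195, 194, 195, 195, 195, 194, 193, 193, 193, 192, 189, 169, 121, 90, 85, 83, 80, 76, 74, 70, 66, 64]
240 [97, 98, 98, 97, 101, 117, 151, 175, 167, 141, 139, 167, 197, 201, 200, 200, 199, 199, 198, 198, 197, 197, 196, 196, 196, 196, 195, 194, 193, 183, 158, 121, 110, 111, 110, 110, 111, 110, 111, 111]
245 [98, 97, 98, 98, 98, 108, 140, 173, 170, 145, 139, 165, 192, 201, 201, 201, 201, 201, 200, 200, 200, 198, 199, 199, 199, 198, 197, 197, 197, 194, 173, 129, 113, 113, 112, 113, 113, 113, 113, 113]
250 [99, 97, 98, 98, 98, 103, 126, 160, 173, 159, 135, 136, 158, 183, 194, 198, 200, 202, 202, 202, 202, 201, 200, 199, 198, 198, 197, 196, 195, 191, 171, 133, 111, 105, 103, 102, 100, 100, 100, 95]
```

View pics/w2.png

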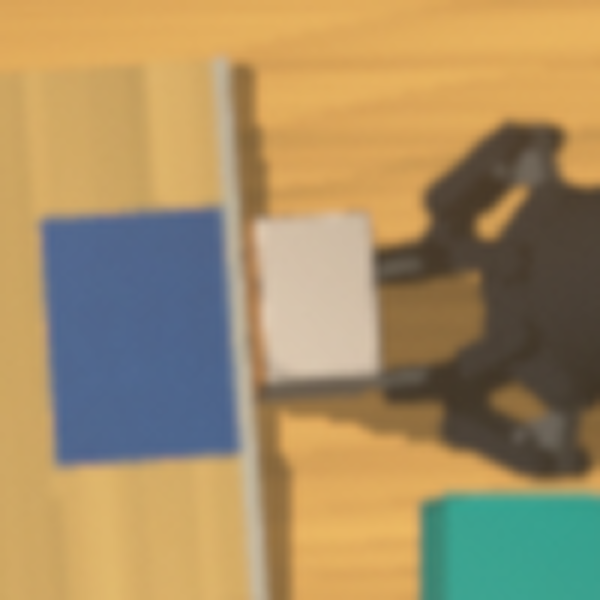

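The weight's back face is parallel to the fence and it is snug (crop: fence about (235,330), weight (320,295)). I'll back off, rise and measure the lateral position again.

Request:
play_rows --offset '[[-0.006,0,-0.004],[-0.006,0,-0.004],[0.019,0,-0.027],[0.018,0,-0.026],[0,0,0],[0,0,0]]' --turn '[[0,0,0],[0,0,0],[0,0,0],[0,0,0],[0,0,0],[0,0,0]]'

```text
t: 8.55
tcp_pos: [0.5358, -0.0843, 0.1151]
ee_rot: [-179.9, -35.0, 92.7]
ft_force: [-0.5, -0.7, -1.2]
opening: 0.0341
finger_force: 0.0
```

Run:
```python
from m import *
weight()
plan([.537,-.08,.115],tilt(92.7,35),0)
c=cap('top');g=cv2.GaussianBlur(c['image'][...,0].astype(float),(0,0),.7)
def edges(u,lo,hi,z):
    d=np.diff(g[lo:hi,u]); o=[]
    for i in (np.argmax(d),np.argmin(d)): o.append(ray(c,[[u,lo+i+.5]],z)[0])
    return o
a=np.radians(2.7);ex=np.array([np.cos(a),np.sin(a)])
for n,us,lo,hi,z in(('patch',(312,320,328),215,275,.012),('wt',(348,353,358),218,262,.12)):
    for u in us:
        e=edges(u,lo,hi,z);print(n,[round(1e3*x[:2]@ex,1) for x in e],round(500*(e[0]+e[1])[:2]@ex,1))
```

```text
weight [ 0.5366 -0.0357] [45.8 59.3] 88.7 lat mm 0.8 gap mm 2.0
tcp [ 0.5353 -0.0844  0.1143] [-179.78  -35.03   92.63] F [-0.2  0.9  0.4] t 8.6 -> [ 0.537 -0.08   0.115]
 offset [0.0039 0.0019 0.0019] turn [-0.18 -0.03 -0.06]
patch [np.float64(487.9), np.float64(586.0)] 536.9
patch [np.float64(486.5), np.float64(584.7)] 535.6
patch [np.float64(487.6), np.float64(585.8)] 536.7
wt [np.float64(494.7), np.float64(507.8)] 501.3
wt [np.float64(491.8), np.float64(507.1)] 499.4
wt [np.float64(488.9), np.float64(506.3)] 497.6
```

Request:
play_rows --offset '[[0.0041,0,0.0028],[0.0041,0,0.0028],[0.0033,0,0.0023],[0.0033,0,0.0023],[0.0033,0,0.0023],[0.0033,0,0.0023],[0.0033,0,0.0023],[0,0,0]]' --turn '[[0,0,0],[0,0,0],[0,0,0],[0,0,0],[0,0,0],[0,0,0],[0,0,0],[0,0,0]]'

```text
t: 9.45
tcp_pos: [0.5342, -0.0537, 0.115]
ee_rot: [-179.8, -35.0, 92.7]
ft_force: [0.3, -0.7, 0.9]
opening: 0.0346
finger_force: 0.8
```

Run:
```python
from m import *
c=cap('scene');plan([.537,-.03,.115],tilt(92.7,35),0)
cv2.imwrite('pics/s2.png',cv2.resize(c['image'][200:340,220:420,::-1],None,fx=3,fy=3))
```

```text
tcp [ 0.5342 -0.0541  0.1148] [-179.83  -35.02   92.65] F [ 0.7 -1.2  0.8] t 9.5 -> [ 0.537 -0.03   0.115]
 offset [0.0197 0.0039 0.0136] turn [-0.15 -0.02 -0.04]
```

View pics/s2.png

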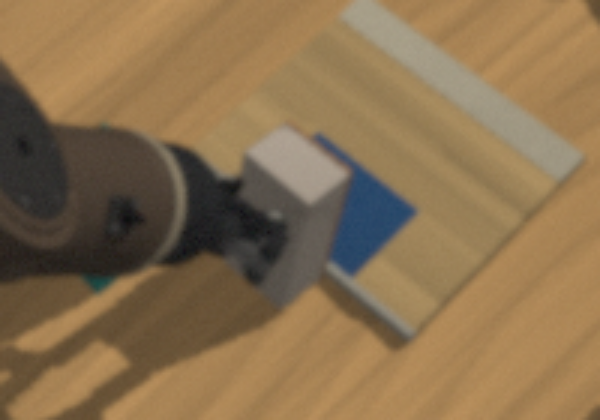

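The weight is tilting over the fence (at (295,190)), with the fingers at about (260,245). I'll push past balance slowly.

Request:
play_rows --offset '[[0.0025,0,0.0017],[0.0025,0,0.0017],[0.0025,0,0.0017],[0.0025,0,0.0017],[0.0025,0,0.0017],[0.0025,0,0.0017],[0.0025,0,0.0017],[0,0,0]]' --turn '[[0,0,0],[0,0,0],[0,0,0],[0,0,0],[0,0,0],[0,0,0],[0,0,0],[0,0,0]]'

```text
t: 10.3
tcp_pos: [0.5331, -0.0329, 0.1151]
ee_rot: [-179.8, -35.0, 92.7]
ft_force: [0.3, -0.4, 0.6]
opening: 0.0344
finger_force: 0.0
```

Request:
play_rows --offset '[[0,0,0],[0,0,0],[0,0,0],[0,0,0]]' --turn '[[0,0,0],[0,0,0],[0,0,0],[0,0,0]]'

```text
t: 10.7
tcp_pos: [0.5334, -0.0338, 0.1151]
ee_rot: [-179.8, -35.0, 92.6]
ft_force: [-0.3, -0.1, -0.0]
opening: 0.0338
finger_force: 0.0
```

Run:
```python
from m import *
c=cap('top');P=pts(c);plan([.537,-.03,.115],tilt(92.7,35),0)
cv2.imwrite('pics/w3.png',cv2.resize(c['image'][190:290,290:390,::-1],None,fx=5,fy=5))
z=P[...,2];m=(P[...,0]>.45)&(P[...,0]<.62)&(P[...,1]>-.06)&(P[...,1]<.12)&(z>.03);print(np.percentile(z[m],[5,25,50,75,95]).round(3))
```

```text
tcp [ 0.5334 -0.0338  0.1151] [-179.84  -35.     92.6 ] F [-0.3  0.2  0.5] t 10.75 -> [ 0.537 -0.03   0.115]
 offset [0.0029 0.0038 0.0022] turn [-0.11  0.   -0.08]
[0.053 0.056 0.058 0.134 0.168]
```

View pics/w3.png

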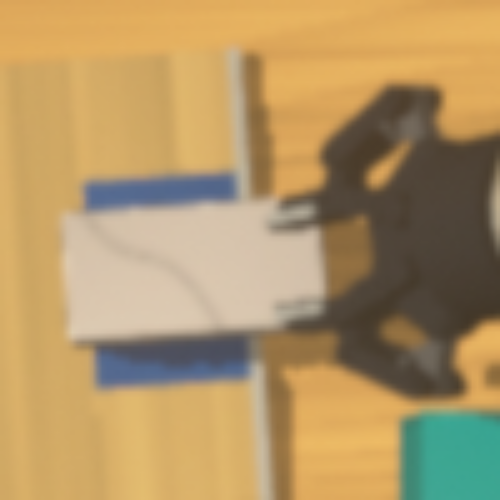

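It has fallen flat on the patch (centre at (195,272) in the crop). I'll withdraw up and back and untilt.

Request:
play_rows --offset '[[0.01,0,-0.02],[0.02,0,-0.03],[0.02,0,-0.03],[0.02,0,-0.03],[0,0,0],[0,0,0],[0,0,0],[0,0,0]]' --turn '[[0,0,0],[0,0,0],[0,0,0],[0,0,0],[0,-8.5,0],[0,-8.5,0],[0,-8.5,0],[0,-8.5,0]]' --gripper 1

```text
t: 11.55
tcp_pos: [0.5346, -0.0397, 0.2468]
ee_rot: [179.9, -0.7, 92.7]
ft_force: [-0.3, -0.8, -1.7]
opening: 0.0002
finger_force: 0.0
```

Request:
play_rows --offset '[[-0.04,0,-0.02],[-0.04,0,-0.02],[-0.02,0,0]]' --turn '[[0,-1,0],[0,0,0],[0,0,0]]'

```text
t: 11.85
tcp_pos: [0.5399, -0.1422, 0.2874]
ee_rot: [179.9, 0.2, 92.7]
ft_force: [0.5, -1.2, -0.6]
opening: -0.0
finger_force: 0.0
```

Run:
```python
from m import *
c=cap('top');P=pts(c);z=P[...,2]
cv2.imwrite('pics/w4.png',cv2.resize(c['image'][190:290,290:390,::-1],None,fx=5,fy=5))
m=(P[...,0]>.45)&(P[...,0]<.62)&(P[...,1]>-.06)&(P[...,1]<.12)&(z>.045)&(z<.07)
r=cv2.minAreaRect((P[m][:,:2]*1000).astype(np.float32));print(r,np.median(z[m]))
k=np.argwhere(big(m))[:,::-1];r=cv2.minAreaRect((ray(c,k,.057)[:,:2]*1000).astype(np.float32));print('ray',r)
H=cv2.cvtColor(c['image'],cv2.COLOR_RGB2HSV);h,s=H[...,0],H[...,1]
a=np.radians(2.7);ex=np.array([np.cos(a),np.sin(a)]);ey=np.array([-ex[1],ex[0]])
q=np.array(r[0]);print('lat',q@ex,'along',q@ey,'patch lat 536.4, along',1e3*np.array([.5327,.0287])@ey)
yaw=72
for x,zz in((-.07,.2),(-.07,.082),(.015,.082)):
    plan([.5655+x*.951,.3921-x*.309,zz],tilt(yaw,0))
```

```text
((535.6597900390625, 19.19178009033203), (60.750789642333984, 119.9513931274414), 2.661198854446411) 0.05705448071926071
ray ((532.6348876953125, 17.00981903076172), (60.62546920776367, 119.62725067138672), 2.559117555618286)
lat 532.8448685721062 along -8.099603078691981 patch lat 536.4, along 3.5745331183818934
tcp [ 0.5391 -0.1455  0.2859] [-179.97    0.21   92.42] F [ 1.  -3.5 -1.1] t 11.9 -> [0.4989 0.4137 0.225 ]
 offset [ 0.5607 -0.0166  0.0589] turn [1.000e-02 2.100e-01 2.042e+01]
tcp [ 0.5391 -0.1455  0.2859] [-179.97    0.21   92.42] F [ 1.  -3.5 -1.1] t 11.9 -> [0.4989 0.4137 0.107 ]
 offset [ 0.5611 -0.0165  0.1769] turn [1.000e-02 2.100e-01 2.042e+01]
tcp [ 0.5391 -0.1455  0.2859] [-179.97    0.21   92.42] F [ 1.  -3.5 -1.1] t 11.9 -> [0.5798 0.3875 0.107 ]
 offset [0.5315 0.0632 0.1769] turn [1.000e-02 2.100e-01 2.042e+01]
```

The weight lies flat and square at 2.66°, but overhangs the fence by about 28–30 mm, so its centre is 8–9 mm short of the patch's. I'll nudge the foot end in with the same pose as the earlier push, where TCP y = -0.075 put the face 45 mm outside the fence, so the target is TCP y ≈ -0.050.

Request:
play_rows --offset '[[0,0,0.04],[0,0,0.04],[0,0,0.04],[0,0,0],[0,0,0],[0,0,0],[0,0,0]]' --turn '[[0,0,-0.3],[0,0,0],[0,0,0],[0,8.5,0],[0,8.5,0],[0,8.5,0],[0,8.5,0]]' --gripper 0.6

```text
t: 12.6
tcp_pos: [0.5391, -0.14, 0.1657]
ee_rot: [180.0, -34.3, 93.0]
ft_force: [-0.4, 0.9, -1.6]
opening: 0.0341
finger_force: 0.0
```

Run:
```python
from m import *
plan([.541,-.10,.05],tilt(92.7,35),0);print(manip.observe()['opening'])
```

```text
tcp [ 0.5391 -0.14    0.1657] [179.97 -34.32  92.98] F [-0.4  0.9 -1.6] t 12.6 -> [ 0.541 -0.1    0.05 ]
 offset [-0.0324  0.0039  0.118 ] turn [-0.13  0.68  0.23]
0.03411472695137363
```

Request:
play_rows --offset '[[-0.02,0.002,0.03],[-0.02,0.001,0.03],[0,0.001,0.03],[0.008,0,0.028],[0,0,0],[0,0,0]]' --turn '[[0,0.7,0.2],[0,0,0],[0,0,0],[0,0,0],[0,0,0],[0,0,0]]'

```text
t: 13.2
tcp_pos: [0.5398, -0.0985, 0.0493]
ee_rot: [-179.6, -34.7, 92.7]
ft_force: [0.2, -0.4, 0.8]
opening: 0.0339
finger_force: 0.0
```

Request:
play_rows --offset '[[0.0082,0,0.0057],[0.0082,0,0.0057],[0.0066,0,0.0046],[0.0041,0,0.0028],[0.0025,0,0.0017],[0,0,0],[0,0,0]]' --turn '[[0,0,0],[0,0,0],[0,0,0],[0,0,0],[0,0,0],[0,0,0],[0,0,0]]'

```text
t: 13.9
tcp_pos: [0.5383, -0.0634, 0.0494]
ee_rot: [-179.7, -34.7, 92.7]
ft_force: [0.6, -0.5, -0.8]
opening: 0.0339
finger_force: 0.0
```

```bash
cat >> m.py <<'E'
def flat():
    c=cap('top');P=pts(c);z=P[...,2]
    m=(P[...,0]>.45)&(P[...,0]<.62)&(P[...,1]>-.06)&(P[...,1]<.12)&(z>.045)&(z<.07)
    m=cv2.erode(m.astype(np.uint8),np.ones((3,3)))>0
    r=cv2.minAreaRect((P[m][:,:2]*1000).astype(np.float32));print('flat',r)
    print('far end (96th pct y)',np.percentile(P[m][:,1],96))
E
python3 - <<'E'
from m import *
flat();plan([.539,-.05,.05],tilt(92.7,35),0)
E
```

```text
flat ((535.4741821289062, 9.792366027832031), (55.60881042480469, 133.5465545654297), 2.427311420440674)
far end (96th pct y) 0.07145462569467526
tcp [ 0.5384 -0.0636  0.0494] [-179.7   -34.68   92.64] F [-0.5  0.1  0.5] t 13.95 -> [ 0.539 -0.05   0.05 ]
 offset [0.0115 0.0013 0.0072] turn [-0.26  0.32 -0.05]
```

No contact yet. I'll continue slowly to about -0.051.

Request:
play_rows --offset '[[0.0025,0,0.0017],[0.0025,0,0.0017],[0.0025,0,0.0017],[0.0025,0,0.0017],[0,0,0],[0,0,0]]' --turn '[[0,0,0],[0,0,0],[0,0,0],[0,0,0],[0,0,0],[0,0,0]]'

```text
t: 14.55
tcp_pos: [0.5381, -0.052, 0.0493]
ee_rot: [-179.7, -34.6, 92.6]
ft_force: [1.5, -3.9, -0.7]
opening: 0.0343
finger_force: 2.4
```

Run:
```python
from m import *
flat();plan([.539,-.05,.05],tilt(92.7,35),0)
```

```text
flat ((535.0836791992188, 17.851055145263672), (57.34989929199219, 134.88710021972656), 1.1111133098602295)
far end (96th pct y) 0.08069558291988195
tcp [ 0.5381 -0.0519  0.0494] [-179.74  -34.63   92.63] F [ 0.9 -4.2 -0.9] t 14.6 -> [ 0.539 -0.05   0.05 ]
 offset [0.0019 0.001  0.0005] turn [-0.22  0.37 -0.06]
```

Request:
play_rows --offset '[[-0.012,0,-0.008],[-0.03,0,-0.02],[0,0,-0.04],[0.02,0,-0.04],[0.02,0,-0.04],[0.02,0,-0.04],[0,0,0],[0,0,0]]' --turn '[[0,0,0],[0,0,0],[0,0,0],[0,-8.5,0],[0,-8.5,0],[0,-8.5,0],[0,-8.5,0],[0,-0.6,0]]' --gripper 1

```text
t: 15.4
tcp_pos: [0.5432, -0.1174, 0.2177]
ee_rot: [180.0, 0.1, 93.4]
ft_force: [-0.8, 1.8, -1.1]
opening: 0.0001
finger_force: 0.0
```

Run:
```python
from m import *
flat()
c=cap('top')
cv2.imwrite('pics/w5.png',cv2.resize(c['image'][190:290,290:390,::-1],None,fx=5,fy=5))
for x,zz in((-.07,.2),(-.07,.082),(.015,.082)):
    plan([.5655+x*.951,.3921-x*.309,zz],tilt(72,0))
```

```text
flat ((534.9966430664062, 27.976844787597656), (55.63671112060547, 114.79686737060547), 2.5619702339172363)
far end (96th pct y) 0.08082724623330946
tcp [ 0.5414 -0.1217  0.2148] [-1.7967e+02 -1.6000e-01  9.3050e+01] F [-0.7 -0.7  0.4] t 15.5 -> [0.4989 0.4137 0.225 ]
 offset [ 0.537  -0.0139 -0.0087] turn [-0.36 -0.09 21.05]
tcp [ 0.5414 -0.1217  0.2148] [-1.7967e+02 -1.6000e-01  9.3050e+01] F [-0.7 -0.7  0.4] t 15.5 -> [0.4989 0.4137 0.107 ]
 offset [ 0.5366 -0.0133  0.1093] turn [-0.36 -0.09 21.05]
tcp [ 0.5414 -0.1217  0.2148] [-1.7967e+02 -1.6000e-01  9.3050e+01] F [-0.7 -0.7  0.4] t 15.5 -> [0.5798 0.3875 0.107 ]
 offset [0.5061 0.0661 0.1088] turn [-0.36 -0.09 21.05]
```

View pics/w5.png

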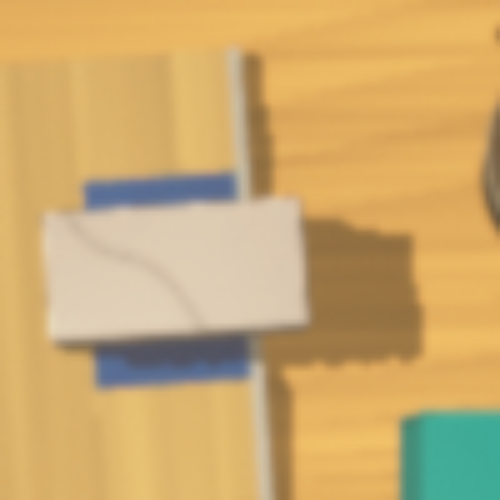

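The weight now lies square and centred on the patch (centre at (175,270) in the crop), with its centre measured at (535,28) mm against (533–535,29) for the patch. Next is the toggle.

Request:
play_rows --offset '[[0.04,0,0],[0.045,0,0],[0.045,-0.002,0],[0.045,-0.002,0],[0.045,-0.002,0],[0.045,-0.002,0],[0.045,-0.002,0],[0.045,-0.002,0]]' --turn '[[0,0,0],[0,0,0],[0,0,0],[0,0,0],[0,0,0],[0,0,0],[0,0,0],[0,0,0]]'

```text
t: 16.3
tcp_pos: [0.5125, 0.2296, 0.2137]
ee_rot: [-179.5, -0.1, 92.6]
ft_force: [1.1, -0.1, 0.2]
opening: 0.0001
finger_force: 0.0
```

Request:
play_rows --offset '[[0.045,0,0],[0.045,-0.001,0],[0.045,0,0],[0.045,-0.001,0],[0,0,0],[0,0,0],[0,0,0],[0,0,0]]' --turn '[[0,0,0],[0,0,0],[0,0,0],[0,0,0],[0,0,7],[0,0,7],[0,0,7],[0,0,0]]'

```text
t: 17.1
tcp_pos: [0.5027, 0.4079, 0.2136]
ee_rot: [-179.6, 0.2, 71.5]
ft_force: [0.5, 0.5, -0.6]
opening: -0.0
finger_force: 0.0
```

Run:
```python
from m import *
for x,zz in((-.075,.2),(-.075,.082),(.015,.082)):
    plan([.5655+x*.951,.3921-x*.309,zz],tilt(72,0))
print(manip.observe()['joints'])
```

```text
tcp [0.5027 0.4079 0.2136] [-179.56    0.19   71.54] F [ 0.5  0.5 -0.6] t 17.1 -> [0.4942 0.4153 0.225 ]
 offset [ 0.0043 -0.0105 -0.0113] turn [-0.44  0.19 -0.46]
tcp [0.5027 0.4079 0.2136] [-179.56    0.19   71.54] F [ 0.5  0.5 -0.6] t 17.1 -> [0.4942 0.4153 0.107 ]
 offset [ 0.0047 -0.0096  0.1067] turn [-0.44  0.19 -0.46]
tcp [0.5027 0.4079 0.2136] [-179.56    0.19   71.54] F [ 0.5  0.5 -0.6] t 17.1 -> [0.5798 0.3875 0.107 ]
 offset [0.0054 0.0804 0.106 ] turn [-0.44  0.19 -0.46]
[-30.33917262  30.88435214 -20.42368417  88.06675004  11.17899377
  63.46082102 -71.63149375]
```

Request:
play_rows --offset '[[0.005,-0.01,0.01],[0,0,0.035],[0,0,0.035],[0,0,0.026],[0,0,0],[0,0,0]]' --turn '[[0,0,0],[0,0,0],[0,0,0],[0,0,0],[0,0,0],[0,0,0]]'

```text
t: 17.7
tcp_pos: [0.4927, 0.4182, 0.1093]
ee_rot: [-179.6, 0.1, 71.9]
ft_force: [-0.4, 0.5, 0.0]
opening: 0.0
finger_force: 0.0
```

Request:
play_rows --offset '[[0,0.012,0],[0,0.012,0],[0,0.012,0],[0,0.01,0],[0,0.01,0],[0,0.01,0],[0,0.01,0],[0,0,0]]' --turn '[[0,0,0],[0,0,0],[0,0,0],[0,0,0],[0,0,0],[0,0,0],[0,0,0],[0,0,0]]'

```text
t: 18.5
tcp_pos: [0.5673, 0.3932, 0.1091]
ee_rot: [-179.8, 0.0, 71.7]
ft_force: [0.4, -0.4, 0.4]
opening: -0.0003
finger_force: 0.0
```

Run:
```python
from m import *
plan([.5655+.015*.951,.3921-.015*.309,.082],tilt(72,0))
c=cap('scene');cv2.imwrite('pics/t1.png',cv2.resize(c['image'][100:240,370:530,::-1],None,fx=3,fy=3))
```

```text
tcp [0.5673 0.3932 0.1091] [-1.798e+02  3.000e-02  7.171e+01] F [ 0.4 -0.4  0.4] t 18.5 -> [0.5798 0.3875 0.107 ]
 offset [-0.0016  0.0136  0.0021] turn [-0.2   0.02 -0.29]
```

View pics/t1.png

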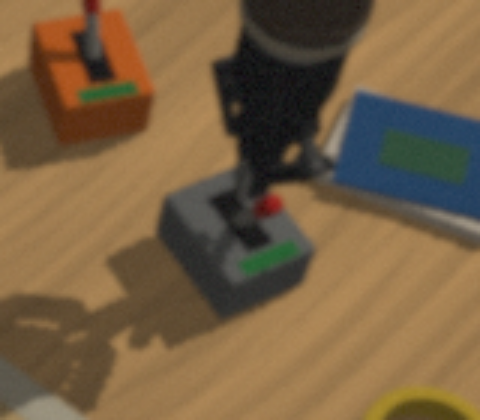

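The red tip is at (268,205), ahead of the fingers on the green side, and the force reads zero, so the toggle has flipped. I'll retreat and check.

Request:
play_rows --offset '[[0,-0.02,0],[0,-0.02,0],[0,-0.02,-0.02],[0,0,-0.045],[0,0,-0.045],[-0.045,0,-0.02],[-0.045,0,0],[-0.045,0,0]]' --turn '[[0,0,0],[0,0,0],[0,0,0],[0,0,0],[0,0,0],[0,0,0],[0,0,0],[0,0,0]]'

```text
t: 19.35
tcp_pos: [0.4658, 0.2843, 0.2404]
ee_rot: [-179.8, -0.1, 71.9]
ft_force: [-0.1, -0.4, -1.0]
opening: 0.0001
finger_force: 0.0
```

Request:
play_rows --offset '[[0,0,0],[0,0,0],[0,0,0],[0,0,0],[0,0,0]]' --turn '[[0,0,0],[0,0,0],[0,0,0],[0,0,0],[0,0,0]]'

```text
t: 19.85
tcp_pos: [0.4667, 0.2861, 0.2394]
ee_rot: [-179.7, -0.0, 71.9]
ft_force: [-0.7, -0.5, 0.0]
opening: 0.0002
finger_force: 0.0
```

Run:
```python
from m import *
c=cap('top');P=pts(c);H=cv2.cvtColor(c['image'],cv2.COLOR_RGB2HSV);h,s=H[...,0],H[...,1]
vv,uu=np.indices(h.shape)
r=(uu>140)&(uu<205)&(vv>200)&(vv<270)&((h<8)|(h>172))&(s>140)
print(r.sum(),np.argwhere(r).mean(0),np.median(P[r],0).round(3),'expect on tip (.594,.383,.104)')
s=manip.observe();print(s['t'],s['tcp_pos'],s['ft_force'])
```

```text
58 [222.20689655 165.34482759] [0.588 0.384 0.103] expect on tip (.594,.383,.104)
19.9 [0.46665744 0.28586653 0.23940594] [-0.06303946  0.52890097  0.80787094]
```

```bash
python3 -c "
from m import *
flat();print(manip.job_done())"
```

```text
flat ((534.8630981445312, 27.838537216186523), (55.446285247802734, 114.90599060058594), 2.5312390327453613)
far end (96th pct y) 0.08079567065675854
the job is handed in; nothing more can be done
None
```

The job is handed in at about 20 s: the weight was tipped over the fence and lies flat, square and within about 2 mm of the patch centre (after falling about 9 mm short and being nudged in), and the toggle was then flipped to its green side; the can and the decoys were left alone.

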